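Tighten the wing nut of the scanner holder

TASK

The wing nut on the foot of the barcode-scanner holder has worked loose. Tighten it: push its wings round clockwise (seen from above) with a fingertip, stroke after stroke, until it will turn no further, then take the hand away. Do not grip or straddle the nut - never touch it on two opposite sides or ends at once - and leave the scanner, the roll of tape and the pump bottle where they stand.

Things in the scene. Friction and masses are not known exactly. Their poses are not given: they have to be found in the camera images.
- holder: Scanner holder, fixed to the desk: dark steel base plate 115 x 235 x 14 mm (x, y, z), aluminium foot strip on it (top at 19 mm). At local y = -85 mm a grey open cradle 62 x 60 mm, rim 98 mm above the desk; at y = +70 mm an upright 10 mm steel stud, top 66 mm above the desk, carries the wing nut. Origin: centre of the plate's underside, z up. Place and yaw vary.
- nut_seat (a point): Point on the stud's axis at the top of the washer (32 mm across), 21 mm above the desk: where the nut's underside rests when tight. Fixed to the holder, axes parallel to the holder's.
- nut_mid (a point): On the nut's axis at mid height of its wings, 21.5 mm above its underside; turns with it: x along the two wings, z up. Brass wing nut: hub 24 mm wide, 18 mm high; two flat upright wings in one plane, 6.4 mm thick, each a round 25 mm lobe centred 24 mm from the axis; span 73 mm, wing tops 34 mm above the underside. Nothing else stands within 60 mm of the stud above the foot strip.
- wing_nut (a joint): Angle in rad the nut has been turned clockwise seen from above: it grows as the nut is tightened, 0 = fully loose, 6.0 = tight, a hard stop. It starts between 0.3 and 2.6. The nut sinks 4 mm a turn, cannot come off, stays where it is left, and needs about 0.05 N m (about 2 N at the wing's lobe).
- nut_side_a: The nut's long side facing +y of nut_mid (both wings' faces and that half of the hub). Origin on the axis at the nut's underside.
- nut_side_b: The nut's long side facing -y of nut_mid. Origin on the axis at the nut's underside. Touching side a and side b at once counts as gripping.
- scanner: Black hand scanner lying loose on the desk, 168 x 62 x 38 mm, origin at its underside near the middle, x towards its wide head. To be left alone.
- tape_roll: Brown roll of packing tape lying flat, loose: 96 mm outer and 76 mm inner diameter, 48 mm high; origin at the centre of its underside. To be left alone.
- pump_bottle: White pump bottle, 60 mm across, 140 mm high; loose, origin at the centre of its underside. To be left alone.
- nut_rim_a: Thin rim (top and outer end, 2 mm wide) of the wing on the +x side of nut_mid. Origin on the axis at the nut's underside. Touching rim a and rim b at once counts as gripping.
- nut_rim_b: The same rim of the wing on the -x side of nut_mid. Origin on the axis at the nut's underside.

How it is judged (in metres and radians):
At the end, for the whole second after the job is handed in: The wing nut is tight: turned to within 0.15 rad of its stop at 6.0 and at rest (value of joint wing_nut above 5.85 rad and velocity of joint wing_nut below 0.05 rad/s); the robot touches nothing.
It fails at once if the nut is gripped or straddled (both of its long sides pushed at once) (contact force between the fingers and nut_side_a above 0.5 N and contact force between the fingers and nut_side_b above 0.5 N).
It fails at once if the nut is gripped by the two ends of its wings (contact force between the fingers and nut_rim_a above 0.5 N and contact force between the fingers and nut_rim_b above 0.5 N).
It fails at once if the scanner is moved or lifted by more than 20 mm (distance of scanner from where it was at the start of the episode above 0.02 m).
It fails at once if the roll of tape is moved or lifted by more than 20 mm (distance of tape_roll from where it was at the start of the episode above 0.02 m).
It fails at once if the pump bottle is moved or lifted by more than 20 mm (distance of pump_bottle from where it was at the start of the episode above 0.02 m).
It also fails if it takes over 67 s, if anything falls off the work surface, if the arm or the gripper's body presses on something with over 40 N, if the wrist force passes 120 N, or if a joint passes its speed limit or range.

ROBOT

A 6-joint arm with a two-finger parallel gripper is mounted at the origin on the work surface. World frame = base frame: x ahead of the robot, y to its left, z up, the work surface at z = 0. Lengths are in m, angles in degrees, forces in N, time in s.
With the tool pointing down it reaches from about 0.4 to 0.825 m from the base axis. Payload 7 kg.
Tool frame: the origin (TCP) lies at the very end of the fingers, on their centre line; the grasp point (between the pads) lies r.grip_depth behind it (r.grip_depth is the distance from the TCP to the grasp point, in m); z points along the fingers, y is the direction in which the jaws open and shut (so a half turn about z gives the same grasp; the last joint's range is limited). The gripper opens to 88 mm and grips with 3 to 60 N. Pads are 19 mm wide; open, the fingers measure 130 mm over their backs; the gripper's body (78 mm by 193 mm) begins 47 mm behind the grasp point.
Start: joints at [87.324, 20.546, 0.682, 0, -70.136, -16.507], TCP at [0.222, 0.637, 0.227] pointing down, gripper open.
Joint ranges: [-176.03, 176.03], [-82.01, 121.73], [-58.28, 71.71], [-173.87, 95.51], [-174.79, -0.11], [-173.66, 173.66]. Speed limits (degrees/s): [136.94, 136.94, 172.46, 180, 180, 180].

INTERFACE

Orientations are given as [roll, pitch, yaw] about the fixed x, y, z axes, in that order (R = Rz(yaw) Ry(pitch) Rx(roll)).
In Python, from plant import r gives the robot as it stands. The module is installed in compiled form; this text tells all that it offers.
- The arm moves only by the tool step_arm, never from a script. Its argument "increments" is a list of rows, each a list of 3 entries, a list of its own where there are three numbers: the shift along the tool's x, y, z in m, then the turn, a rotation vector about the tool's x, y, z in rad, then the closure, from 0 (fully open) to 1 (shut). In form: [[[x, y, z], [wx, wy, wz], grip], ...]. A call has 1 to 10 rows; each row is the pose to reach, as a shift and turn from the pose commanded when the call began, along the tool's axes at that moment; what a row does not reach only later rows make up. A row lasts 1/10 s, in which the tool goes at most 50 mm and 8.59 degrees, less where a joint would pass 70% of its speed; a pose out of reach is approached as far as the arm can. A call with a gripper value outside its range is refused whole. The fingers move at their own pace and stop on an object; "force" is the grip in N (left out, the last holds). Time passes only in rows, so rows that repeat a pose let the fingers close. It gives the time, the measured TCP pose, the force and the opening at its end, in the units of the state.
- r.get_state(): the state, without advancing time (a new reading comes with each control period).
- r.capture(name): name is "side" or "top" or "wrist"; returns a dict with "color" (400x640x3 uint8, red, green, blue), "intrinsics" (3x3 intrinsics, pixels), "rvec" (rotation vector, rad) and "tvec" (3), from world to camera coordinates, as OpenCV has them; the wrist camera has in their place "T_tool_cam" (4x4, takes a point from camera to tool coordinates, whose origin is the TCP and whose axes are the flange's). Camera axes: x right, y down, z forward; pixel columns grow to the right and rows downward; lengths in m; the calibration is good to about 2 mm. A picture is of the moment at which its call begins: read the wrist's pose just before it. There is no depth.
- r.close_job(): hands the job in, once; it reports no verdict.
The state is a dict: "time_s": time; "joints": joint angles; "qd": joint speeds; "joint_torque": joint torques, N m; "tcp_pos": TCP position; "eef_rot": TCP orientation; "contact_force": force on the tool from outside, world axes, zero at the start; "moment": the same for the moment, N m; "gripper_width": finger opening in m.
Only numpy, scipy, OpenCV 4.12 (cv2) and the standard library are available. Lean on these libraries where they do the work, as an engineer would, in place of code of your own. Each camera call takes 0.05 s, during which the arm holds its last target.

## Working session

There is one attempt and no reset: what is moved stays moved. The work goes in short steps, Python scripts to look and compute and a tool call to move; the robot and the scene stay as the last step left them, time stands still between calls to the robot, and variables do not carry over. Pictures are saved under pics/ and viewed, and the job is handed in when it is done.

Besides the shell and the picture viewer there is one more tool, called after "Call:" as name(argument=value, ...), one argument or row to a line, values as JSON. step_arm: Moves the arm, as the interface text tells. Its arguments: {"type":"object","properties":{"increments":{"type":"array","items":{"type":"array"}},"force":{"type":"number"}},"required":["increments"]}

```bash
mkdir -p pics; python3 - <<'E'
from plant import r
import cv2
print(r.get_state(), r.grip_depth)
for n in ["side","top","wrist"]:
    c=r.capture(n)
    cv2.imwrite(f"pics/{n}0.png",c["color"][:,:,::-1])
    print(n,{k:v for k,v in c.items() if k!="color"})
E
```

```text
{'time_s': 0.0, 'joints': array([ 8.73241433e+01,  2.05923902e+01,  6.34018671e-01, -2.11603024e-02,
       -7.01365169e+01, -1.65071313e+01]), 'qd': array([-0.06283985, -0.03241458,  0.18388457, -0.01242277, -0.01394078,
        0.02152554]), 'joint_torque': array([ 8.00305043e-04, -5.82725143e+01,  2.93046194e+01,  6.99711487e+00,
        7.08613690e-03, -1.62446686e-04]), 'tcp_pos': array([0.2216512 , 0.63704619, 0.22561051]), 'eef_rot': array([ 1.79903370e+02, -7.89176197e-03, -1.91901876e+01]), 'contact_force': array([-0.1311784 , -0.41768212,  0.45662707]), 'moment': array([-0.01296226,  0.01472218, -0.01672457]), 'gripper_width': 0.08733513398258291} 0.0188
side {'intrinsics': array([[425.95678114,   0.        , 319.69154673],
       [  0.        , 425.95678114, 200.503767  ],
       [  0.        ,   0.        ,   1.        ]]), 'rvec': array([ 0.89105765, -2.33929457,  1.24943325]), 'tvec': array([0.42406421, 0.21933555, 0.68286613])}
top {'intrinsics': array([[404.83351115,   0.        , 325.062848  ],
       [  0.        , 404.83351115, 198.49955575],
       [  0.        ,   0.        ,   1.        ]]), 'rvec': array([ 2.1015221 , -2.15247159,  0.20910875]), 'tvec': array([0.05714929, 0.5358788 , 0.90671135])}
wrist {'intrinsics': array([[318.35603537,   0.        , 319.04899633],
       [  0.        , 318.35603537, 200.31677261],
       [  0.        ,   0.        ,   1.        ]]), 'T_tool_cam': array([[ 2.30776054e-04, -9.53281168e-01, -3.02084360e-01,
         8.12184182e-02],
       [ 9.99999167e-01, -1.63672302e-04,  1.28044228e-03,
        -3.96859918e-04],
       [-1.27006435e-03, -3.02084404e-01,  9.53280336e-01,
        -1.57608889e-01],
       [ 0.00000000e+00,  0.00000000e+00,  0.00000000e+00,
         1.00000000e+00]])}
```

View pics/side0.png

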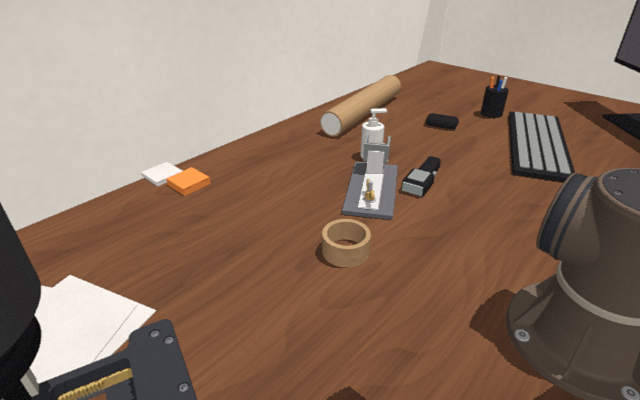

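View pics/top0.png

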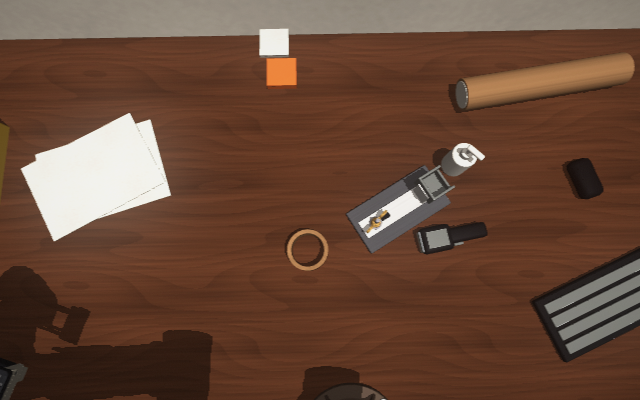

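View pics/wrist0.png

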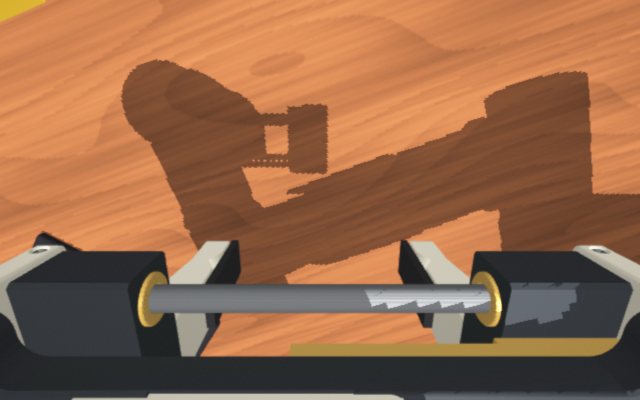

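The side and top views show the holder. In the top view its plate corners are near (347,213), (372,252), (450,207) and (425,166), and the brass nut is at about (377,222). The tape is at (307,250), the scanner at (450,237) and the bottle at (460,158). I'll zoom in on the holder next.

```bash
cat > h.py <<'E'
import numpy as np, cv2
from scipy.spatial.transform import Rotation as Ro
def ray(c,uv,z,st=None):
    K=c["intrinsics"]; d=np.linalg.inv(K)@np.array([uv[0],uv[1],1.])
    if "rvec" in c:
        R=cv2.Rodrigues(c["rvec"])[0]; o=-R.T@c["tvec"]; d=R.T@d
    else:
        T=tool(st)@c["T_tool_cam"]; o=T[:3,3]; d=T[:3,:3]@d
    return o+d*(z-o[2])/d[2]
def tool(st):
    T=np.eye(4);T[:3,:3]=Ro.from_euler('xyz',st["eef_rot"],degrees=True).as_matrix();T[:3,3]=st["tcp_pos"];return T
def proj(c,P,st=None):
    P=np.atleast_2d(P).astype(float)
    if "rvec" in c: p,_=cv2.projectPoints(P,c["rvec"],c["tvec"],c["intrinsics"],None)
    else:
        T=np.linalg.inv(tool(st)@c["T_tool_cam"]); p,_=cv2.projectPoints(P,cv2.Rodrigues(T[:3,:3])[0],T[:3,3],c["intrinsics"],None)
    return p.reshape(-1,2)
E
python3 - <<'E'
from plant import r
from h import *
c=r.capture("top"); im=c["color"][:,:,::-1]
cv2.imwrite("pics/topz.png",cv2.resize(im[150:270,330:500],None,fx=4.7,fy=4.7,interpolation=cv2.INTER_CUBIC))
for uv in [(347,213),(372,252),(450,207),(425,166)]: print(ray(c,uv,.014))
print(ray(c,(377,222),.045), ray(c,(307,250),.048), ray(c,(460,157),.13), ray(c,(450,237),.03))
s=r.capture("side"); im=s["color"][:,:,::-1]
cv2.imwrite("pics/sidez.png",cv2.resize(im[100:230,320:450],None,fx=4.5,fy=4.5,interpolation=cv2.INTER_CUBIC))
E
```

```text
[ 0.50670886 -0.00870841  0.014     ]
[ 0.41086825 -0.06534817  0.014     ]
[ 0.51561119 -0.26157418  0.014     ]
[ 0.62067716 -0.20757213  0.014     ]
[ 0.47896282 -0.0765377   0.045     ] [0.41729345 0.08901291 0.048     ] [ 0.60836465 -0.25533479  0.13      ] [ 0.44089454 -0.25045278  0.03      ]
```

View pics/topz.png

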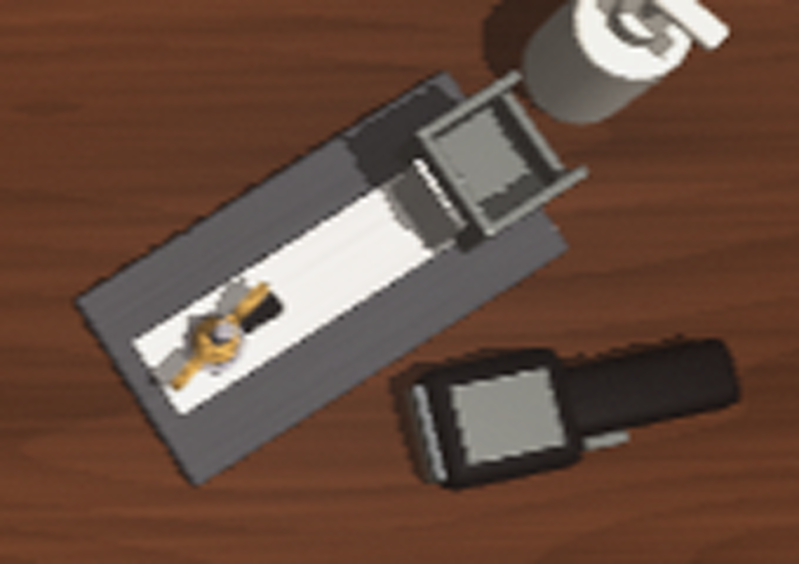

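View pics/sidez.png

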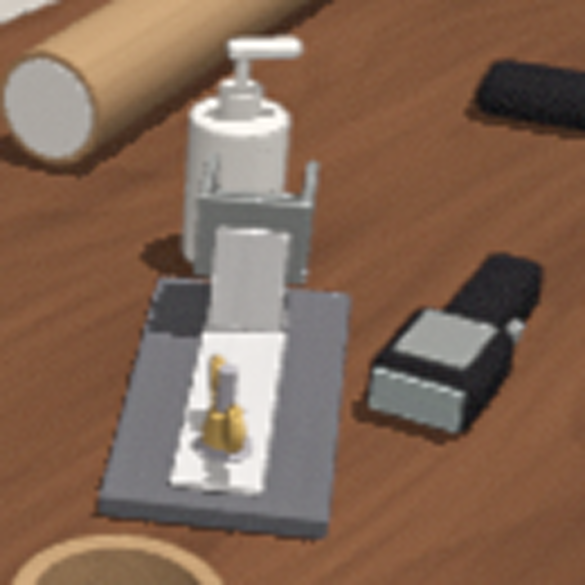

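The zoomed top view gives plate corners at (346.6,213.8), (371.9,253.2), (450.6,201) and (425.1,165.3). The wings run from zoom pixel (180,385) to (262,292), and the stud top is at (228,328).

```bash
python3 - <<'E'
from plant import r
from h import *
from scipy.optimize import least_squares
c=r.capture("top")
z=lambda u,v:(u/4.7+330,v/4.7+150)
uv=np.array([z(78,300),z(197,485),z(567,240),z(447,72)])
L=np.array([[.0575,.1175],[-.0575,.1175],[-.0575,-.1175],[.0575,-.1175]])
W=[ray(c,p,.014)[:2] for p in uv];print(W)
best=[]
for Lx in (L,-L):
    def P(q):
        R=np.array([[np.cos(q[2]),-np.sin(q[2])],[np.sin(q[2]),np.cos(q[2])]]);return np.c_[Lx@R.T+q[:2],[.014]*4]
    for y0 in (0,2,4):
        s=least_squares(lambda q:(proj(c,P(q))-uv).ravel(),[.51,-.13,y0]);best.append((s.cost,s.x))
best.sort(key=lambda t:t[0]);
for b in best: print(b[0],b[1][:2],np.degrees(b[1][2]))
q=best[0][1]
for q in [b[1] for b in best[:1]]:
    th=q[2]
    print("stud by +y:",q[:2]+.07*np.array([-np.sin(th),np.cos(th)]),q[:2]-.07*np.array([-np.sin(th),np.cos(th)]))
print("stud top",ray(c,z(228,328),.066))
for h in (.04,.05):
  a=ray(c,z(180,385),h);b=ray(c,z(262,292),h);d=b-a
  print(a,b,np.linalg.norm(d),np.degrees(np.arctan2(d[1],d[0])),(a+b)/2)
E
```

```text
[array([ 0.50468815, -0.00765192]), array([ 0.40804205, -0.06501343]), array([ 0.53033354, -0.26435939]), array([ 0.62242611, -0.20796227])]
2.6361844107584584 [ 0.5164929  -0.13624957] 31.011926696202675
2.636184410758473 [ 0.5164929  -0.13624957] -148.98807312299667
2.63618441075858 [ 0.5164929  -0.13624957] 211.01192667116223
2.6361844107585823 [ 0.5164929  -0.13624957] 31.01192687112678
2.6361844107590002 [ 0.5164929  -0.13624957] 391.0119262649929
2.6361844107632613 [ 0.5164929  -0.13624957] 211.011928461489
stud by +y: [ 0.48042775 -0.07625536] [ 0.55255805 -0.19624377]
stud top [ 0.48134246 -0.07734954  0.066     ]
[ 0.4566071  -0.05559705  0.04      ] [ 0.50270104 -0.09916945  0.04      ] 0.06342874031916554 -43.38918634693031 [ 0.47965407 -0.07738325  0.04      ]
[ 0.45558082 -0.05443541  0.05      ] [ 0.50118969 -0.09754928  0.05      ] 0.06276125206687996 -43.38918634693031 [ 0.47838525 -0.07599234  0.05      ]
```

```bash
cat >> h.py <<'E'
S=np.array([.4805,-.077])
def inc(st,xyz,yaw):
    T=tool(st); d=T[:3,:3].T@(np.array(xyz)-T[:3,3])
    Rt=Ro.from_euler('xyz',[180,0,yaw],degrees=True).as_matrix()
    w=Ro.from_matrix(T[:3,:3].T@Rt).as_rotvec()
    return d.round(4),w.round(4)
def push(phi,r,d,z):  # TCP target, wing yaw phi deg
    a=np.radians(phi);u=np.array([np.cos(a),np.sin(a)]);t=np.array([np.sin(a),-np.cos(a)])
    return np.r_[S+r*u-d*t,z]
E
python3 - <<'E'
from plant import r
from h import *
st=r.get_state()
print(inc(st,(.45,.3,.23),-43.4)); g=push(-43.4,.027,.05,.2);print(g)
import copy
s2=dict(st);s2["tcp_pos"]=np.array((.45,.3,.23));s2["eef_rot"]=np.array([180,0,-43.4]);print(inc(s2,g,-43.4))
E
```

```text
(array([ 0.3264,  0.2436, -0.0036]), array([ 5.000e-04, -2.000e-04,  4.226e-01]))
[ 0.53447189 -0.05922263  0.2       ]
(array([0.3082, 0.203 , 0.03  ]), array([0., 0., 0.]))
```

Call:
step_arm(
  increments=[
    [[0.03,0.02,0],[0,0,0.04],0.5],
    [[0.065,0.048,0],[0,0,0.09],1],
    [[0.1,0.075,0],[0,0,0.13],1],
    [[0.135,0.1,0],[0,0,0.18],1],
    [[0.17,0.127,0],[0,0,0.22],1],
    [[0.205,0.153,0],[0,0,0.27],1],
    [[0.24,0.18,0],[0,0,0.32],1],
    [[0.275,0.205,0],[0,0,0.36],1],
    [[0.305,0.228,0],[0,0,0.4],1],
    [[0.326,0.244,-0.004],[0,0,0.423],1],
  ],
  force=20,
)

```text
time_s: 1.3
tcp_pos: [0.4502, 0.2976, 0.2304]
eef_rot: [180.0, 0.0, -43.6]
contact_force: [-0.7, 0.7, 0.8]
gripper_width: 0.0133
```

```bash
python3 - <<'E'
from plant import r
from h import *
st=r.get_state(); print(st)
print(inc(st,push(-43.4,.027,.05,.2),-43.4))
E
```

```text
{'time_s': 1.3, 'joints': array([ 5.42821072e+01,  7.66995515e+00, -1.60606790e+01, -9.27817315e-03,
       -6.63039064e+01, -7.85356842e+00]), 'qd': array([-2.67841173e+01, -2.09488473e+00,  3.73273669e+00,  4.39813129e-03,
       -5.18326003e+00,  1.42966281e+01]), 'joint_torque': array([  2.52032831, -40.07202029,  27.92009711,   6.7887859 ,
         0.20993899,  -0.39192542]), 'tcp_pos': array([0.45017508, 0.29762816, 0.23037839]), 'eef_rot': array([ 1.79964623e+02,  3.69429871e-03, -4.35751937e+01]), 'contact_force': array([-0.67343879,  0.74659003,  0.79396982]), 'moment': array([ 0.06528814, -0.03388908,  0.01407744]), 'gripper_width': 0.01327136305390304}
(array([0.3071, 0.2004, 0.0305]), array([ 0.0006,  0.0001, -0.0031]))
```

Call:
step_arm(
  increments=[
    [[0.03,0.02,0.003],[0,0,0],1],
    [[0.065,0.042,0.006],[0,0,0],1],
    [[0.1,0.065,0.01],[0,0,0],1],
    [[0.135,0.088,0.015],[0,0,0],1],
    [[0.17,0.111,0.018],[0,0,0],1],
    [[0.205,0.134,0.02],[0,0,0],1],
    [[0.24,0.157,0.024],[0,0,0],1],
    [[0.27,0.177,0.027],[0,0,0],1],
    [[0.295,0.192,0.03],[0,0,0],1],
    [[0.307,0.2,0.03],[0,0,0],1],
  ],
)

```text
time_s: 2.3
tcp_pos: [0.535, -0.0585, 0.2001]
eef_rot: [180.0, 0.0, -43.5]
contact_force: [-0.2, 0.6, -0.7]
gripper_width: 0.0005
```

Call:
step_arm(
  increments=[
    [[0,0,0],[0,0,0],1],
    [[0,0,0],[0,0,0],1],
    [[0,0,0],[0,0,0],1],
  ],
)

```text
time_s: 2.6
tcp_pos: [0.535, -0.0555, 0.2007]
eef_rot: [-180.0, -0.0, -43.4]
contact_force: [-0.2, 0.8, -0.7]
gripper_width: 0.0004
```

```bash
python3 - <<'E'
from plant import r
from h import *
st=r.get_state(); print(st)
for n in ["wrist","side","top"]:
    c=r.capture(n); im=c["color"][:,:,::-1].copy()
    if n=="wrist": 
        for z in (.021,.066):
            p=proj(c,[*S,z],st)[0]; print(z,p)
        cv2.imwrite("pics/w1.png",im)
    if n=="side": cv2.imwrite("pics/s1.png",cv2.resize(im[60:260,270:510],None,fx=3.3,fy=3,interpolation=cv2.INTER_CUBIC))
    if n=="top":  cv2.imwrite("pics/t1.png",cv2.resize(im[120:290,280:520],None,fx=3.3,fy=3.3,interpolation=cv2.INTER_CUBIC))
E
```

```text
{'time_s': 2.6, 'joints': array([ 1.49579422e+01,  8.74608285e+00, -1.88281876e+01, -8.20906425e-03,
       -6.24066845e+01,  3.16683621e+01]), 'qd': array([ 0.27729311, -0.04586939,  0.00178898,  0.04179497,  0.04662842,
        0.28316558]), 'joint_torque': array([-4.76904698e-01, -3.99952018e+01,  2.76883113e+01,  6.57043621e+00,
        6.83265086e-02, -5.66402174e-03]), 'tcp_pos': array([ 0.53499525, -0.05554657,  0.20073968]), 'eef_rot': array([-1.79979971e+02, -3.80540237e-03, -4.33774976e+01]), 'contact_force': array([-0.22191474,  0.81046358, -0.65509484]), 'moment': array([ 0.04728694,  0.01490403, -0.02701866]), 'gripper_width': 0.00043140138941011097}
0.021 [366.43498672 199.73154181]
0.066 [373.00960025 213.55252041]
```

View pics/w1.png

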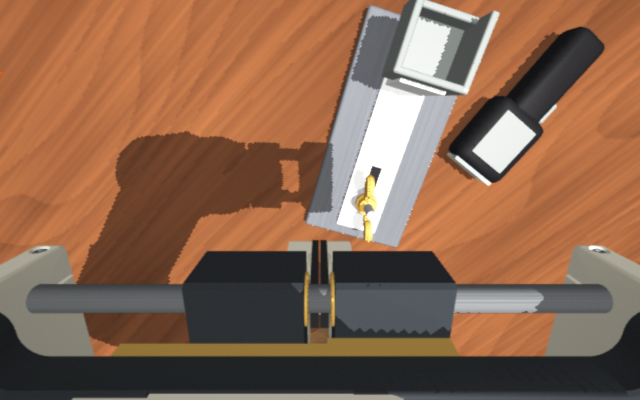

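View pics/s1.png

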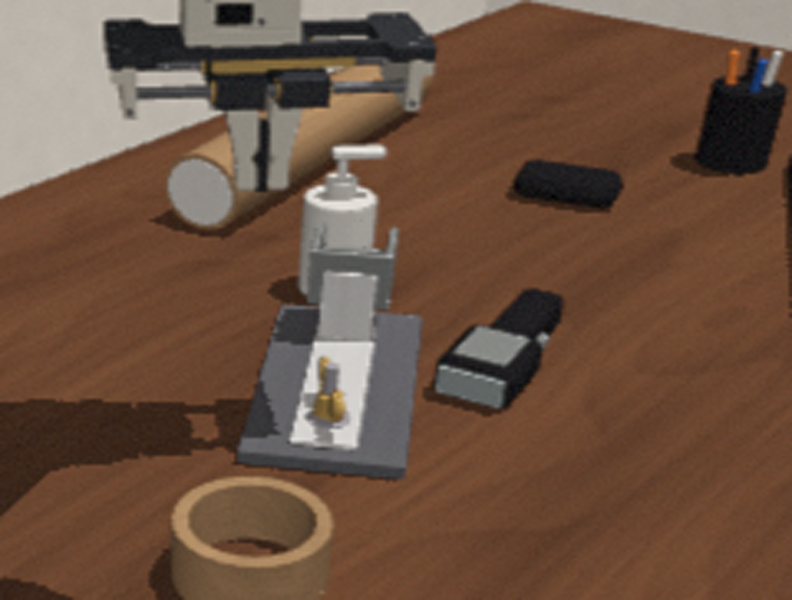

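The wrist view shows the stud at about (368,208), against a predicted (366–373, 200–213), so the position agrees. The wings run from about (371,172) to (368,240), nearly along tool x, and the closed fingertips are around (290–350,245). I'll zoom in for the fingertip thickness and wing angle.

```bash
python3 - <<'E'
from plant import r
from h import *
st=r.get_state()
im=cv2.imread("pics/w1.png")
cv2.imwrite("pics/w1z.png",cv2.resize(im[150:300,260:420],None,fx=5,fy=4,interpolation=cv2.INTER_CUBIC))
c=r.capture("wrist")
for z in (0.2,0.2188):
    T=tool(st)
    for p in ([0,-.02,0],[0,.02,0],[.0095,0,0],[-.0095,0,0],[.0095,.02,-.0188]):
        print(p,proj(c,T[:3,:3]@np.array(p)+T[:3,3],st)[0])
    break
E
```

```text
[0, -0.02, 0] [282.15357007 254.6761773 ]
[0, 0.02, 0] [355.0274884  254.65600748]
[0.0095, 0, 0] [318.59147634 238.79550093]
[-0.0095, 0, 0] [318.59836249 270.02460918]
[0.0095, 0.02, -0.0188] [359.93049125 254.98945831]
```

View pics/w1z.png

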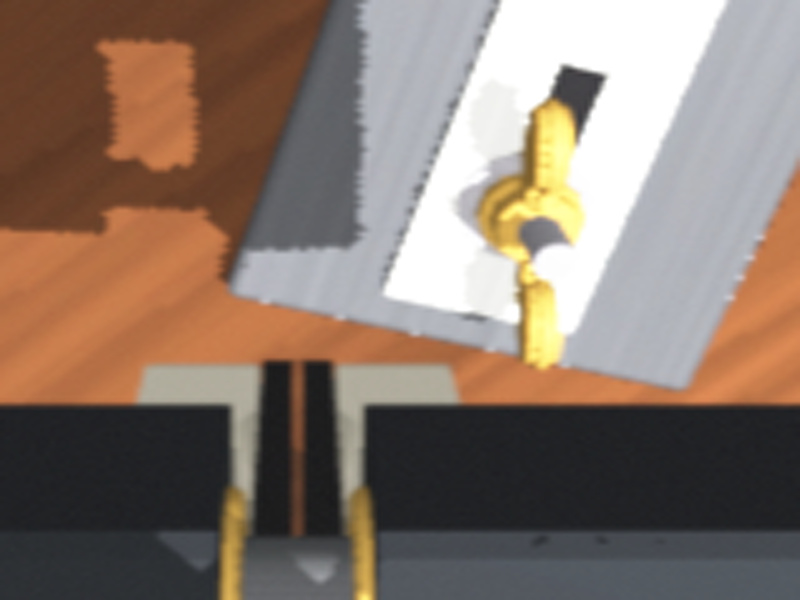

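View pics/t1.png

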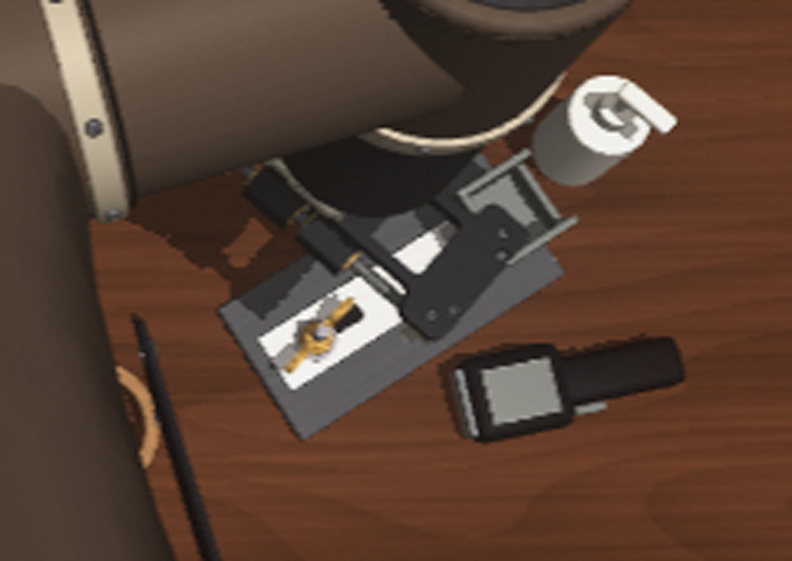

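```bash
python3 - <<'E'
from plant import r
from h import *
st=r.get_state()
c=r.capture("wrist")
z=lambda u,v:(260+u/5,150+v/4)
for h in (.046,.05):
  a=ray(c,z(553,105),h,st);b=ray(c,z(541,362),h,st);d=a-b
  print(a,b,np.linalg.norm(d),np.degrees(np.arctan2(d[1],d[0])),(a+b)/2)
print("top of stud",ray(c,z(553,258),.066,st), "washer/hub", ray(c,z(531,218),.042,st))
E
```

```text
[ 0.50486503 -0.09882886  0.046     ] [ 0.45294813 -0.05104354  0.046     ] 0.07056062064617234 -42.627061847558686 [ 0.47890658 -0.0749362   0.046     ]
[ 0.5060058  -0.09898914  0.05      ] [ 0.45475362 -0.05181565  0.05      ] 0.0696571849449619 -42.627061847558664 [ 0.48037971 -0.07540239  0.05      ]
top of stud [ 0.48143885 -0.07471606  0.066     ] washer/hub [ 0.48383832 -0.07560627  0.042     ]
```

```bash
sed -i 's/^S=.*/S=np.array([.4808,-.0762])/' h.py; python3 - <<'E'
from plant import r
from h import *
st=r.get_state(); print(st["time_s"])
print(inc(st,push(-43,.028,.048,.044),-43),inc(st,push(-43,.028,.026,.044),-43))
E
```

```text
2.85
(array([0.0023, 0.004 , 0.1567]), array([-0.0002, -0.0001, -0.0062])) (array([0.0024, 0.026 , 0.1567]), array([-0.0002, -0.0001, -0.0062]))
```

Call:
step_arm(
  increments=[
    [[0.001,0.002,0.025],[0,0,0],1],
    [[0.002,0.004,0.055],[0,0,-0.006],1],
    [[0.002,0.004,0.09],[0,0,-0.006],1],
    [[0.002,0.004,0.12],[0,0,-0.006],1],
    [[0.002,0.004,0.145],[0,0,-0.006],1],
    [[0.002,0.004,0.156],[0,0,-0.006],1],
    [[0.002,0.01,0.156],[0,0,-0.006],1],
    [[0.002,0.018,0.156],[0,0,-0.006],1],
    [[0.002,0.024,0.156],[0,0,-0.006],1],
    [[0.002,0.024,0.156],[0,0,-0.006],1],
  ],
)

```text
time_s: 3.85
tcp_pos: [0.5199, -0.0757, 0.0458]
eef_rot: [-179.9, -0.1, -43.1]
contact_force: [0.5, 0.1, 0.4]
gripper_width: 0.0007
```

```bash
python3 - <<'E'
from plant import r
from h import *
st=r.get_state(); T=tool(st)
print(st["time_s"],st["tcp_pos"],st["eef_rot"],st["contact_force"],st["joints"])
print("stud in tool",(T[:3,:3].T@(np.r_[S,.044]-T[:3,3])).round(4))
im=r.capture("wrist")["color"][:,:,::-1]
cv2.imwrite("pics/w2.png",im)
im=r.capture("side")["color"][:,:,::-1]
cv2.imwrite("pics/s2.png",cv2.resize(im[110:230,310:450],None,fx=5,fy=5,interpolation=cv2.INTER_CUBIC))
E
```

```text
3.85 [ 0.51987195 -0.07569562  0.0457962 ] [-1.79911945e+02 -5.55495760e-02 -4.31156543e+01] [0.51048369 0.13944272 0.40758526] [ 1.31265310e+01  1.76485380e+01 -3.10427285e+01 -4.17000930e-03
 -4.12046575e+01  3.37609922e+01]
stud in tool [-0.0282  0.0271  0.0017]
```

View pics/w2.png

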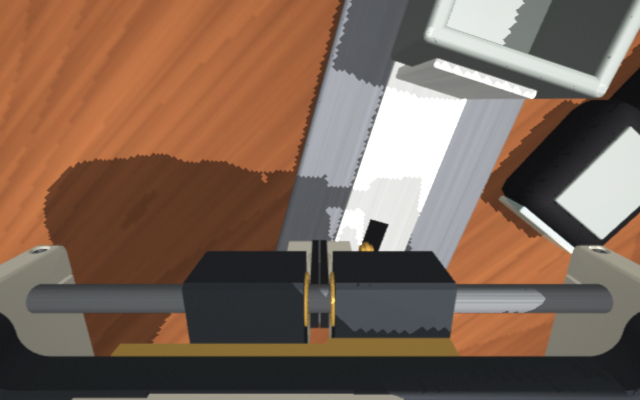

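View pics/s2.png

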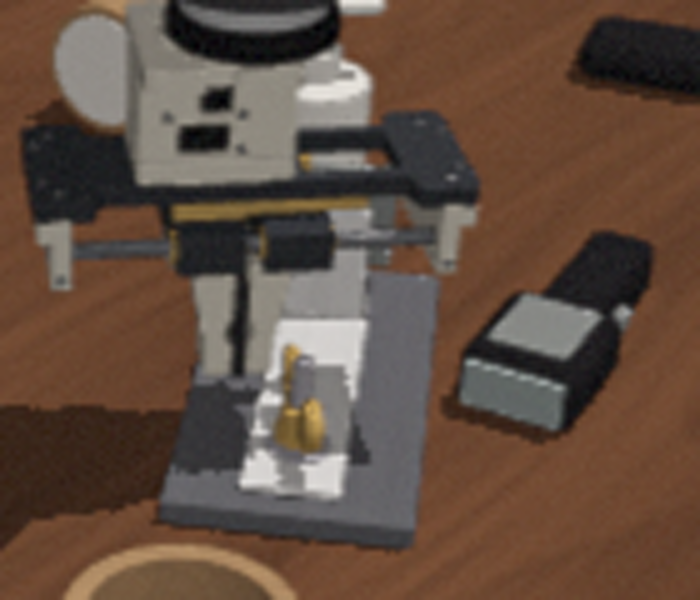

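The fingertip hangs beside the far wing, and the side view shows it clear of the wing at about (245,375) with no contact. Now I'll compute the stroke rows.

```bash
cat >> h.py <<'E'
def rows(s0,r,d,angs,dd=None):
    o=[]
    for a in angs:
        q=np.radians(a); o.append([[round(s0[0]+r*np.cos(q)+d*np.sin(q),4),round(s0[1]+r*np.sin(q)-d*np.cos(q),4),0],[0,0,round(q,4)],1])
    return o
E
python3 - <<'E'
from h import *
print(rows((-.028,.026),.028,.021,np.arange(0,37,4)))
print(rows((-.028,.021),.028,.021,np.arange(4,41,4)))
E
```

```text
[[[np.float64(0.0), np.float64(0.005), 0], [0, 0, np.float64(0.0)], 1], [[np.float64(0.0014), np.float64(0.007), 0], [0, 0, np.float64(0.0698)], 1], [[np.float64(0.0027), np.float64(0.0091), 0], [0, 0, np.float64(0.1396)], 1], [[np.float64(0.0038), np.float64(0.0113), 0], [0, 0, np.float64(0.2094)], 1], [[np.float64(0.0047), np.float64(0.0135), 0], [0, 0, np.float64(0.2793)], 1], [[np.float64(0.0055), np.float64(0.0158), 0], [0, 0, np.float64(0.3491)], 1], [[np.float64(0.0061), np.float64(0.0182), 0], [0, 0, np.float64(0.4189)], 1], [[np.float64(0.0066), np.float64(0.0206), 0], [0, 0, np.float64(0.4887)], 1], [[np.float64(0.0069), np.float64(0.023), 0], [0, 0, np.float64(0.5585)], 1], [[np.float64(0.007), np.float64(0.0255), 0], [0, 0, np.float64(0.6283)], 1]]
[[[np.float64(0.0014), np.float64(0.002), 0], [0, 0, np.float64(0.0698)], 1], [[np.float64(0.0027), np.float64(0.0041), 0], [0, 0, np.float64(0.1396)], 1], [[np.float64(0.0038), np.float64(0.0063), 0], [0, 0, np.float64(0.2094)], 1], [[np.float64(0.0047), np.float64(0.0085), 0], [0, 0, np.float64(0.2793)], 1], [[np.float64(0.0055), np.float64(0.0108), 0], [0, 0, np.float64(0.3491)], 1], [[np.float64(0.0061), np.float64(0.0132), 0], [0, 0, np.float64(0.4189)], 1], [[np.float64(0.0066), np.float64(0.0156), 0], [0, 0, np.float64(0.4887)], 1], [[np.float64(0.0069), np.float64(0.018), 0], [0, 0, np.float64(0.5585)], 1], [[np.float64(0.007), np.float64(0.0205), 0], [0, 0, np.float64(0.6283)], 1], [[np.float64(0.0069), np.float64(0.0229), 0], [0, 0, np.float64(0.6981)], 1]]
```

Call:
step_arm(
  increments=[
    [[0,0.005,0.001],[0,0,0],1],
    [[0.0014,0.007,0.0015],[0,0,0.07],1],
    [[0.0027,0.009,0.0015],[0,0,0.14],1],
    [[0.0038,0.0113,0.0015],[0,0,0.21],1],
    [[0.0047,0.0135,0.0015],[0,0,0.28],1],
    [[0.0055,0.0158,0.0015],[0,0,0.35],1],
    [[0.0061,0.0182,0.0015],[0,0,0.42],1],
    [[0.0066,0.0206,0.0015],[0,0,0.49],1],
    [[0.0069,0.023,0.0015],[0,0,0.56],1],
    [[0.007,0.0255,0.0015],[0,0,0.63],1],
  ],
)

```text
time_s: 4.95
tcp_pos: [0.5084, -0.0985, 0.0433]
eef_rot: [-179.9, -0.0, -79.3]
contact_force: [2.5, 0.1, -1.7]
gripper_width: 0.0004
```

```bash
cat > chk.py <<'E'
import sys
from plant import r
from h import *
st=r.get_state(); T=tool(st)
print(st["time_s"],st["tcp_pos"].round(4),st["eef_rot"].round(1),"F",st["contact_force"].round(1),"M",st["moment"].round(2),"q",st["joints"].round(0))
print("stud in tool",(T[:3,:3].T@(np.r_[S,.044]-T[:3,3])).round(4), "F tool",(T[:3,:3].T@st["contact_force"]).round(2))
if len(sys.argv)>1:
    n=sys.argv[1]
    im=r.capture("side")["color"][:,:,::-1]
    a=cv2.resize(im[125:225,325:415],(450,500),interpolation=cv2.INTER_CUBIC)
    im=r.capture("wrist")["color"][:,:,::-1]
    b=cv2.resize(im[170:330,240:360],(340,500),interpolation=cv2.INTER_CUBIC)
    cv2.imwrite(f"pics/c{n}.png",np.hstack([a,b]))
E
python3 chk.py 1
```

```text
4.95 [ 0.5084 -0.0985  0.0433] [-179.9   -0.   -79.3] F [ 2.5  0.1 -1.7] M [ 0.15 -0.63 -0.01] q [ 11.  17. -32.   0. -41.  -0.]
stud in tool [-0.0271  0.0229 -0.0008] F tool [ 0.4  -2.46  1.73]
```

View pics/c1.png

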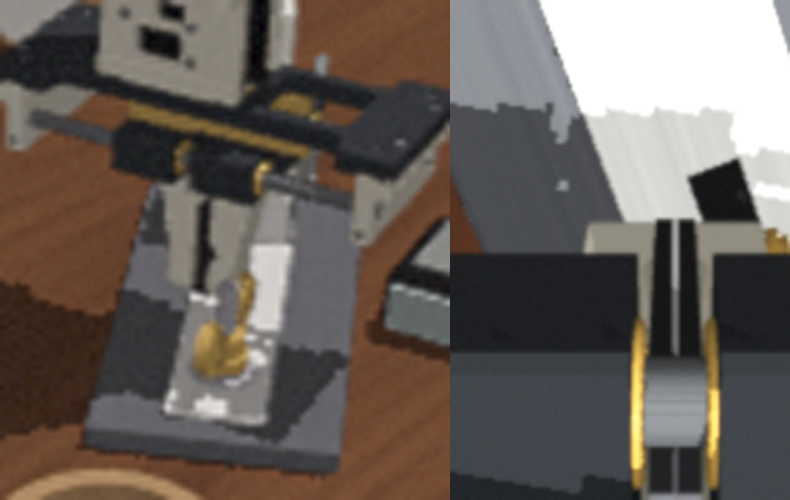

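The push force is about 2.5 N along tool y and the nut is turning. I'll continue the stroke.

Call:
step_arm(
  increments=[
    [[0.0014,0.002,0],[0,0,0.07],1],
    [[0.0027,0.0041,0],[0,0,0.14],1],
    [[0.0038,0.0063,0],[0,0,0.21],1],
    [[0.0047,0.0085,0],[0,0,0.28],1],
    [[0.0055,0.0108,0],[0,0,0.35],1],
    [[0.0061,0.0132,0],[0,0,0.42],1],
    [[0.0066,0.0156,0],[0,0,0.49],1],
    [[0.0069,0.018,0],[0,0,0.56],1],
    [[0.007,0.0205,0],[0,0,0.63],1],
    [[0.0069,0.0229,0],[0,0,0.7],1],
  ],
)

```text
time_s: 6.05
tcp_pos: [0.4866, -0.1099, 0.0432]
eef_rot: [-180.0, -0.0, -119.3]
contact_force: [2.1, -3.3, -0.2]
gripper_width: 0.0005
```

```bash
python3 chk.py 2
```

```text
6.05 [ 0.4866 -0.1099  0.0432] [-180.    -0.  -119.3] F [ 2.1 -3.3 -0.2] M [-0.74 -0.42  0.02] q [ 10.  16. -34.   0. -40. -39.]
stud in tool [-0.0265  0.0216 -0.0008] F tool [ 1.83 -3.41  0.25]
```

View pics/c2.png

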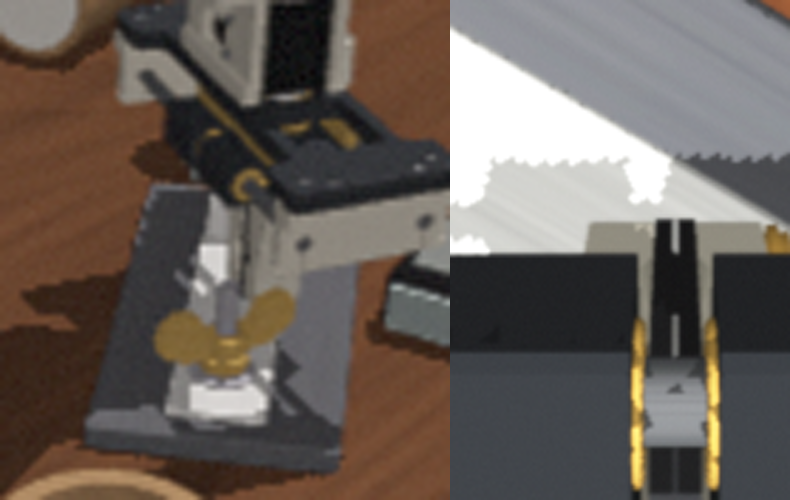

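The nut follows the finger, and the contact force is about 3.4 N. I'll do the next 40°.

Call:
step_arm(
  increments=[
    [[0.0014,0.002,0],[0,0,0.07],1],
    [[0.0027,0.0041,0],[0,0,0.14],1],
    [[0.0038,0.0063,0],[0,0,0.21],1],
    [[0.0047,0.0085,0],[0,0,0.28],1],
    [[0.0055,0.0108,0],[0,0,0.35],1],
    [[0.0061,0.0132,0],[0,0,0.42],1],
    [[0.0066,0.0156,0],[0,0,0.49],1],
    [[0.0069,0.018,0],[0,0,0.56],1],
    [[0.007,0.0205,0],[0,0,0.63],1],
    [[0.0069,0.0229,0],[0,0,0.7],1],
  ],
)

```text
time_s: 7.15
tcp_pos: [0.4625, -0.1047, 0.0429]
eef_rot: [180.0, -0.1, -159.3]
contact_force: [-0.1, -2.2, -0.7]
gripper_width: 0.0001
```

```bash
python3 chk.py
```

```text
7.15 [ 0.4625 -0.1047  0.0429] [ 1.800e+02 -1.000e-01 -1.593e+02] F [-0.1 -2.2 -0.7] M [-0.72 -0.04  0.01] q [ 11.  14. -37.   0. -39. -80.]
stud in tool [-0.0271  0.0202 -0.0011] F tool [ 0.88 -2.02  0.67]
```

Call:
step_arm(
  increments=[
    [[0.0014,0.002,0],[0,0,0.07],1],
    [[0.0027,0.0041,0],[0,0,0.14],1],
    [[0.0038,0.0063,0],[0,0,0.21],1],
    [[0.0047,0.0085,0],[0,0,0.28],1],
    [[0.0055,0.0108,0],[0,0,0.35],1],
    [[0.0061,0.0132,0],[0,0,0.42],1],
    [[0.0066,0.0156,0],[0,0,0.49],1],
    [[0.0069,0.018,0],[0,0,0.56],1],
  ],
)

```text
time_s: 7.95
tcp_pos: [0.4494, -0.0902, 0.0428]
eef_rot: [-180.0, -0.1, 168.6]
contact_force: [-1.7, -0.9, -0.9]
gripper_width: 0.0003
```

```bash
python3 chk.py 4
```

```text
7.95 [ 0.4494 -0.0902  0.0428] [-1.800e+02 -1.000e-01  1.686e+02] F [-1.7 -0.9 -0.9] M [-0.58  0.11 -0.03] q [  13.   13.  -39.   -0.  -38. -115.]
stud in tool [-0.028   0.0199 -0.0013] F tool [ 1.46 -1.25  0.95]
```

View pics/c4.png

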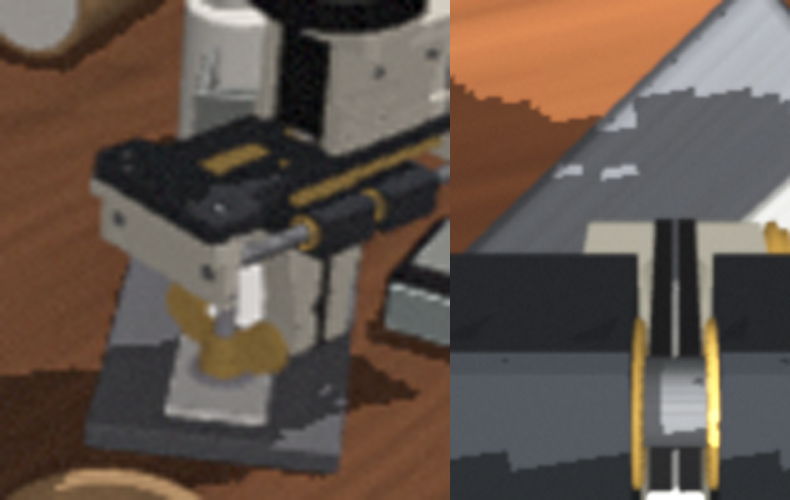

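Call:
step_arm(
  increments=[
    [[0.0014,0.002,0],[0,0,0.07],1],
    [[0.0027,0.0041,0],[0,0,0.14],1],
    [[0.0038,0.0063,0],[0,0,0.21],1],
    [[0.0047,0.0085,0],[0,0,0.28],1],
    [[0.0055,0.0108,0],[0,0,0.35],1],
    [[0.0061,0.0132,0],[0,0,0.42],1],
    [[0.0066,0.0156,0],[0,0,0.49],1],
    [[0.0069,0.018,0],[0,0,0.56],1],
    [[0.007,0.0205,0],[0,0,0.63],1],
    [[0.0069,0.0229,0],[0,0,0.7],1],
  ],
)

```text
time_s: 9.05
tcp_pos: [0.4472, -0.0664, 0.0427]
eef_rot: [-179.9, -0.1, 128.5]
contact_force: [-1.5, 0.1, -1.0]
gripper_width: 0.0006
```

```bash
python3 chk.py
```

```text
9.05 [ 0.4472 -0.0664  0.0427] [-1.799e+02 -1.000e-01  1.285e+02] F [-1.5  0.1 -1. ] M [-0.21  0.58  0.04] q [  17.   12.  -40.   -0.  -38. -158.]
stud in tool [-0.0286  0.0202 -0.0013] F tool [ 1.05 -1.12  1.05]
```

Joint 6 is near its limit, so this stroke ends here. I'll back off and lift before unwinding 180°.

Call:
step_arm(
  increments=[
    [[0,-0.01,0],[0,0,0],1],
    [[0,-0.022,0],[0,0,0],1],
    [[0,-0.03,-0.005],[0,0,0],1],
    [[0,-0.03,-0.03],[0,0,0],1],
    [[0,-0.03,-0.06],[0,0,-0.1],1],
    [[0,-0.03,-0.08],[0,0,-0.2],1],
    [[0,-0.03,-0.09],[0,0,-0.34],1],
    [[0,-0.03,-0.09],[0,0,-0.48],1],
    [[0,-0.03,-0.09],[0,0,-0.62],1],
    [[0,-0.03,-0.09],[0,0,-0.75],1],
  ],
)

```text
time_s: 10.05
tcp_pos: [0.4242, -0.0854, 0.1337]
eef_rot: [180.0, 0.1, 171.8]
contact_force: [-0.0, 0.4, -0.0]
gripper_width: 0.0005
```

```bash
python3 chk.py; python3 - <<'E'
from plant import r
from h import *
st=r.get_state(); print(inc(st,push(-50,.028,.05,.13),-50))
E
```

```text
10.05 [ 0.4242 -0.0854  0.1337] [1.800e+02 1.000e-01 1.718e+02] F [-0.   0.4 -0. ] M [ 0.04 -0.21  0.01] q [  15.    2.  -36.   -0.  -52. -113.]
stud in tool [-0.0546  0.0171  0.0898] F tool [0.07 0.42 0.04]
(array([-0.1089,  0.0358,  0.0039]), array([-1.1000e-03,  1.1000e-03, -2.4117e+00]))
```

Call:
step_arm(
  increments=[
    [[-0.01,0.003,0],[0,0,-0.14],1],
    [[-0.02,0.007,0],[0,0,-0.29],1],
    [[-0.03,0.01,0],[0,0,-0.43],1],
    [[-0.042,0.014,0],[0,0,-0.57],1],
    [[-0.053,0.018,0],[0,0,-0.71],1],
    [[-0.065,0.022,0],[0,0,-0.85],1],
    [[-0.076,0.026,0],[0,0,-1.0],1],
    [[-0.087,0.03,0],[0,0,-1.14],1],
    [[-0.098,0.033,0],[0,0,-1.28],1],
    [[-0.109,0.036,0],[0,0,-1.42],1],
  ],
)

```text
time_s: 11.05
tcp_pos: [0.5378, -0.0661, 0.1336]
eef_rot: [-180.0, 0.0, -106.8]
contact_force: [-0.8, -0.5, 0.8]
gripper_width: 0.0006
```

```bash
python3 - <<'E'
from plant import r
from h import *
st=r.get_state(); print(st["tcp_pos"],st["eef_rot"],inc(st,push(-50,.028,.05,.13),-50))
E
```

```text
[ 0.53779233 -0.06614152  0.13362667] [-1.79975231e+02  1.38952846e-02 -1.06809975e+02] (array([-0.0004,  0.0008,  0.0036]), array([-5.000e-04,  0.000e+00, -9.915e-01]))
```

Call:
step_arm(
  increments=[
    [[0,0,0],[0,0,-0.14],1],
    [[0,0,0],[0,0,-0.28],1],
    [[0,0,0],[0,0,-0.42],1],
    [[0,0,0],[0,0,-0.56],1],
    [[0,0,0],[0,0,-0.7],1],
    [[0,0,0],[0,0,-0.84],1],
    [[0,0,0],[0,0,-0.95],1],
    [[0,0,0],[0,0,-0.99],1],
    [[0,0,0],[0,0,-0.99],1],
    [[0,0,0],[0,0,-0.99],1],
  ],
)

```text
time_s: 12.05
tcp_pos: [0.5375, -0.066, 0.1334]
eef_rot: [-180.0, -0.0, -50.6]
contact_force: [0.5, 0.1, -0.1]
gripper_width: 0.0004
```

```bash
python3 - <<'E'
from plant import r
from h import *
st=r.get_state(); print(st["tcp_pos"],st["eef_rot"],inc(st,push(-50,.028,.05,.043),-50),inc(st,push(-50,.028,.026,.043),-50))
c=r.capture("wrist");im=c["color"][:,:,::-1]
cv2.imwrite("pics/w5.png",cv2.resize(im[130:290,280:440],None,fx=4,fy=3.6,interpolation=cv2.INTER_CUBIC))
E
```

```text
[ 0.53753125 -0.06599785  0.13344976] [-1.79977952e+02 -1.02704488e-02 -5.05675097e+01] (array([-0.0007,  0.0001,  0.0904]), array([-0.0004, -0.0002, -0.0099])) (array([-0.0004,  0.0241,  0.0904]), array([-0.0004, -0.0002, -0.0099]))
```

View pics/w5.png

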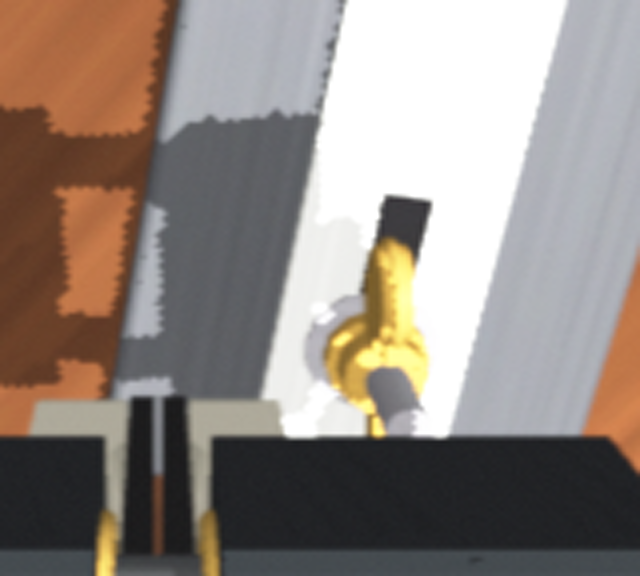

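The nut wing, at (392,245) to (376,430), lies along tool x, so the pose is good for the second stroke. I'll lower and engage.

Call:
step_arm(
  increments=[
    [[0,0,0.02],[0,0,0],1],
    [[0,0,0.05],[0,0,-0.01],1],
    [[0,0,0.08],[0,0,-0.01],1],
    [[0,0,0.09],[0,0,-0.01],1],
    [[0,0.004,0.09],[0,0,-0.01],1],
    [[0,0.012,0.09],[0,0,-0.01],1],
    [[0,0.02,0.09],[0,0,-0.01],1],
    [[0,0.025,0.09],[0,0,-0.01],1],
    [[0,0.029,0.09],[0,0,-0.01],1],
    [[0,0.029,0.09],[0,0,-0.01],1],
  ],
)

```text
time_s: 13.1
tcp_pos: [0.5155, -0.0843, 0.0438]
eef_rot: [-179.9, -0.0, -50.0]
contact_force: [-0.0, 0.5, -0.0]
gripper_width: 0.0006
```

```bash
python3 chk.py; python3 -c "
from h import *
for x in rows((-.028,.021),.028,.020,np.arange(2,21,2)): print([float(v) for v in x[0]],float(x[1][2]))"
```

```text
13.1 [ 0.5155 -0.0843  0.0438] [-179.9   -0.   -50. ] F [-0.   0.5 -0. ] M [ 0.03  0.02 -0.01] q [ 12.  18. -32.   0. -41.  28.]
stud in tool [-0.0285  0.0213 -0.0003] F tool [-0.41 -0.31  0.01]
[0.0007, 0.002, 0.0] 0.0349
[0.0013, 0.003, 0.0] 0.0698
[0.0019, 0.004, 0.0] 0.1047
[0.0025, 0.0051, 0.0] 0.1396
[0.003, 0.0062, 0.0] 0.1745
[0.0035, 0.0073, 0.0] 0.2094
[0.004, 0.0084, 0.0] 0.2443
[0.0044, 0.0095, 0.0] 0.2793
[0.0048, 0.0106, 0.0] 0.3142
[0.0052, 0.0118, 0.0] 0.3491
```

Call:
step_arm(
  increments=[
    [[0.0007,0.002,0],[0,0,0.035],1],
    [[0.0013,0.003,0],[0,0,0.07],1],
    [[0.0019,0.004,0],[0,0,0.105],1],
    [[0.0025,0.0051,0],[0,0,0.14],1],
    [[0.003,0.0062,0],[0,0,0.175],1],
    [[0.0035,0.0073,0],[0,0,0.21],1],
  ],
)

```text
time_s: 13.7
tcp_pos: [0.5131, -0.0911, 0.0435]
eef_rot: [-179.9, -0.0, -62.0]
contact_force: [1.7, 1.0, 1.2]
gripper_width: 0.0009
```

```bash
python3 chk.py; python3 -c "
from h import *
for x in rows((-.028,.020),.028,.020,np.arange(2,21,2)): print([float(v) for v in x[0]],float(x[1][2]))"
```

```text
13.7 [ 0.5131 -0.0911  0.0435] [-179.9   -0.   -62. ] F [1.7 1.  1.2] M [ 0.48 -0.46 -0.02] q [ 12.  18. -32.   0. -41.  16.]
stud in tool [-0.0283  0.0216 -0.0005] F tool [-0.11 -1.94 -1.24]
[0.0007, 0.001, 0.0] 0.0349
[0.0013, 0.002, 0.0] 0.0698
[0.0019, 0.003, 0.0] 0.1047
[0.0025, 0.0041, 0.0] 0.1396
[0.003, 0.0052, 0.0] 0.1745
[0.0035, 0.0063, 0.0] 0.2094
[0.004, 0.0074, 0.0] 0.2443
[0.0044, 0.0085, 0.0] 0.2793
[0.0048, 0.0096, 0.0] 0.3142
[0.0052, 0.0108, 0.0] 0.3491
```

Call:
step_arm(
  increments=[
    [[0.0007,0.001,0],[0,0,0.035],1],
    [[0.0013,0.002,0],[0,0,0.07],1],
    [[0.0019,0.003,0],[0,0,0.105],1],
    [[0.0025,0.0041,0],[0,0,0.14],1],
    [[0.003,0.0052,0],[0,0,0.175],1],
    [[0.0035,0.0063,0],[0,0,0.21],1],
  ],
)

```text
time_s: 14.3
tcp_pos: [0.5093, -0.0972, 0.0435]
eef_rot: [-179.9, -0.0, -74.1]
contact_force: [1.9, 0.8, -0.6]
gripper_width: 0.0003
```

Call:
step_arm(
  increments=[
    [[0.0007,0.001,0],[0,0,0.035],1],
    [[0.0013,0.002,0],[0,0,0.07],1],
    [[0.0019,0.003,0],[0,0,0.105],1],
    [[0.0025,0.0041,0],[0,0,0.14],1],
  ],
)

```text
time_s: 14.7
tcp_pos: [0.506, -0.1008, 0.0435]
eef_rot: [-179.9, -0.0, -82.1]
contact_force: [2.5, 0.2, -0.8]
gripper_width: 0.0001
```

```bash
python3 chk.py
```

```text
14.7 [ 0.506  -0.1008  0.0435] [-179.9   -0.   -82.1] F [ 2.5  0.2 -0.8] M [ 0.1  -0.72  0.02] q [ 11.  17. -32.   0. -40.  -3.]
stud in tool [-0.0279  0.0216 -0.0006] F tool [ 0.12 -2.49  0.84]
```

Call:
step_arm(
  increments=[
    [[0.0007,0.001,0],[0,0,0.035],1],
    [[0.0013,0.002,0],[0,0,0.07],1],
    [[0.0019,0.003,0],[0,0,0.105],1],
    [[0.0025,0.0041,0],[0,0,0.14],1],
    [[0.003,0.0052,0],[0,0,0.175],1],
    [[0.0035,0.0063,0],[0,0,0.21],1],
  ],
)

```text
time_s: 15.3
tcp_pos: [0.5001, -0.1053, 0.0434]
eef_rot: [-179.9, 0.0, -94.1]
contact_force: [1.4, -1.1, -0.5]
gripper_width: 0.0007
```

Call:
step_arm(
  increments=[
    [[0.0007,0.001,0],[0,0,0.035],1],
    [[0.0013,0.002,0],[0,0,0.07],1],
    [[0.0019,0.003,0],[0,0,0.105],1],
    [[0.0025,0.0041,0],[0,0,0.14],1],
    [[0.003,0.0052,0],[0,0,0.175],1],
    [[0.0035,0.0063,0],[0,0,0.21],1],
  ],
)

```text
time_s: 15.9
tcp_pos: [0.4934, -0.1085, 0.0434]
eef_rot: [-179.9, 0.0, -106.2]
contact_force: [1.3, -1.5, -0.7]
gripper_width: 0.0004
```

Call:
step_arm(
  increments=[
    [[0.0007,0.001,0],[0,0,0.035],1],
    [[0.0013,0.002,0],[0,0,0.07],1],
    [[0.0019,0.003,0],[0,0,0.105],1],
    [[0.0025,0.0041,0],[0,0,0.14],1],
    [[0.003,0.0052,0],[0,0,0.175],1],
    [[0.0035,0.0063,0],[0,0,0.21],1],
  ],
)

```text
time_s: 16.5
tcp_pos: [0.4861, -0.1101, 0.0434]
eef_rot: [-179.9, 0.0, -118.2]
contact_force: [2.0, -2.2, -0.6]
gripper_width: 0.0001
```

Call:
step_arm(
  increments=[
    [[0.0007,0.001,0],[0,0,0.035],1],
    [[0.0013,0.002,0],[0,0,0.07],1],
    [[0.0019,0.003,0],[0,0,0.105],1],
    [[0.0025,0.0041,0],[0,0,0.14],1],
    [[0.003,0.0052,0],[0,0,0.175],1],
    [[0.0035,0.0063,0],[0,0,0.21],1],
  ],
)

```text
time_s: 17.1
tcp_pos: [0.4786, -0.1103, 0.0433]
eef_rot: [-180.0, -0.0, -130.2]
contact_force: [0.3, -2.1, -1.2]
gripper_width: 0.0006
```

```bash
python3 chk.py 6
```

```text
17.1 [ 0.4786 -0.1103  0.0433] [-180.    -0.  -130.2] F [ 0.3 -2.1 -1.2] M [-0.75 -0.3  -0.01] q [ 10.  15. -35.   0. -39. -50.]
stud in tool [-0.0274  0.0204 -0.0008] F tool [ 1.44 -1.57  1.23]
```

View pics/c6.png

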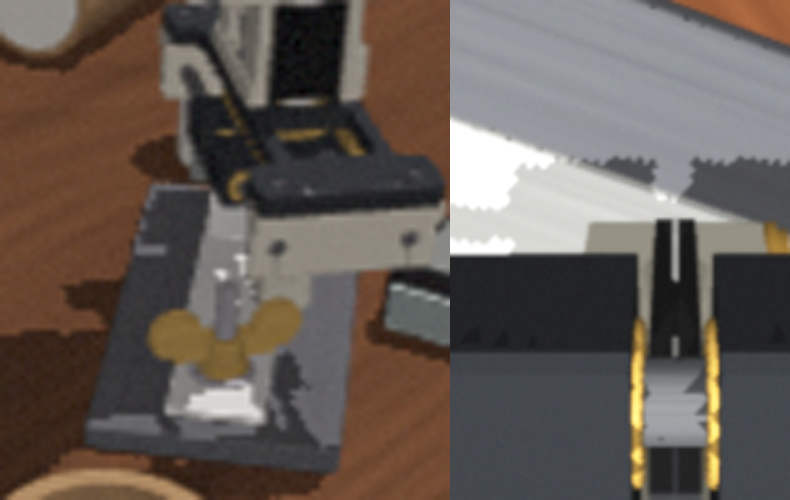

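The finger is still in contact and the nut is following, now about 267° in total. Force stays near 2 N, so it has not reached the stop yet.

Call:
step_arm(
  increments=[
    [[0.0007,0.001,0],[0,0,0.035],1],
    [[0.0013,0.002,0],[0,0,0.07],1],
    [[0.0019,0.003,0],[0,0,0.105],1],
    [[0.0025,0.0041,0],[0,0,0.14],1],
    [[0.003,0.0052,0],[0,0,0.175],1],
    [[0.0035,0.0063,0],[0,0,0.21],1],
  ],
)

```text
time_s: 17.8
tcp_pos: [0.4726, -0.1094, 0.0436]
eef_rot: [-179.9, 0.0, -142.1]
contact_force: [4.8, -12.2, -2.6]
gripper_width: 0.0007
```

The force has jumped to 13 N, which is probably the stop. I'll press a little more and check whether the force rises while the position holds.

Call:
step_arm(
  increments=[
    [[0.0003,0.001,0],[0,0,0.02],1],
    [[0.0003,0.002,0],[0,0,0.02],1],
    [[0.0003,0.002,0],[0,0,0.02],1],
    [[0.0003,0.002,0],[0,0,0.02],1],
  ],
)

```text
time_s: 18.2
tcp_pos: [0.4721, -0.109, 0.0439]
eef_rot: [-179.8, 0.1, -143.2]
contact_force: [7.8, -17.3, -4.7]
gripper_width: 0.0001
```

```bash
python3 chk.py 7
```

```text
18.2 [ 0.4721 -0.109   0.0439] [-1.798e+02  1.000e-01 -1.432e+02] F [  7.8 -17.3  -4.7] M [-6.6  -2.88  0.09] q [ 10.  14. -36.   0. -39. -64.]
stud in tool [-0.0266  0.0211 -0.0002] F tool [  4.1  -18.53   4.77]
```

View pics/c7.png

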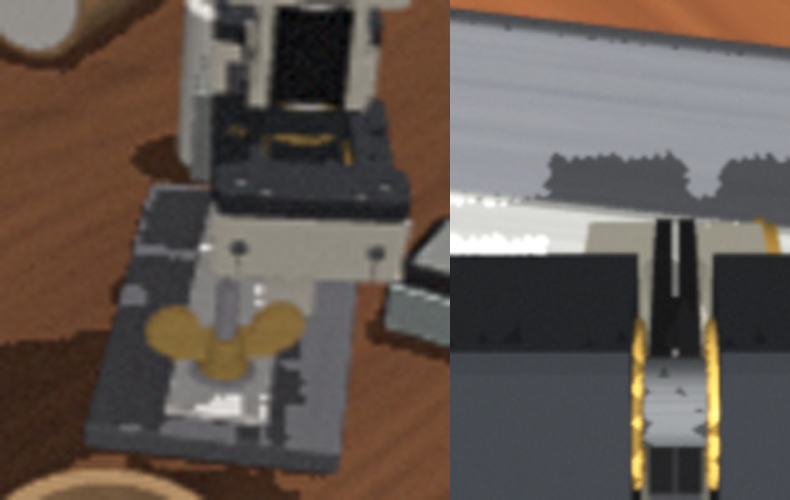

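The force has reached 19 N and the nut has barely moved (about 1°), with the hub seated on the washer: this is the hard stop. I'll back straight off and lift away.

Call:
step_arm(
  increments=[
    [[0,-0.006,0],[0,0,0],1],
    [[0,-0.014,0],[0,0,0],1],
    [[0,-0.024,0],[0,0,0],1],
    [[0,-0.032,-0.005],[0,0,0],1],
    [[0,-0.032,-0.03],[0,0,0],1],
    [[0,-0.032,-0.06],[0,0,0],1],
    [[0,-0.032,-0.1],[0,0,0],1],
    [[0,-0.032,-0.13],[0,0,0],1],
    [[0,-0.032,-0.15],[0,0,0],1],
    [[0,-0.032,-0.15],[0,0,0],1],
  ],
)

```text
time_s: 19.3
tcp_pos: [0.491, -0.1333, 0.1968]
eef_rot: [-179.8, 0.3, -143.3]
contact_force: [-0.1, 0.7, 0.1]
gripper_width: 0.0005
```

```bash
python3 chk.py; python3 - <<'E'
from plant import r
from h import *
st=r.get_state()
c=r.capture("wrist");im=c["color"][:,:,::-1]
cv2.imwrite("pics/w8.png",im)
im=r.capture("side")["color"][:,:,::-1]
cv2.imwrite("pics/s8.png",cv2.resize(im[90:270,310:450],None,fx=4,fy=3.3,interpolation=cv2.INTER_CUBIC))
E
```

```text
19.3 [ 0.491  -0.1333  0.1968] [-179.8    0.3 -143.3] F [-0.1  0.7  0.1] M [ 0.1  -0.17 -0.02] q [  7.   6. -23.   0. -61. -60.]
stud in tool [-0.0252  0.0525  0.1527] F tool [-0.27  0.61 -0.06]
```

View pics/w8.png

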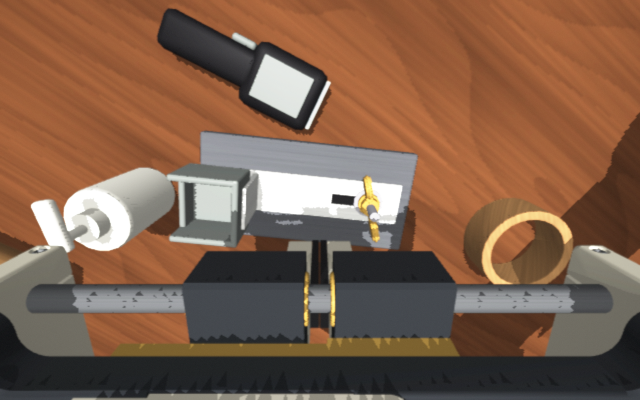

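View pics/s8.png

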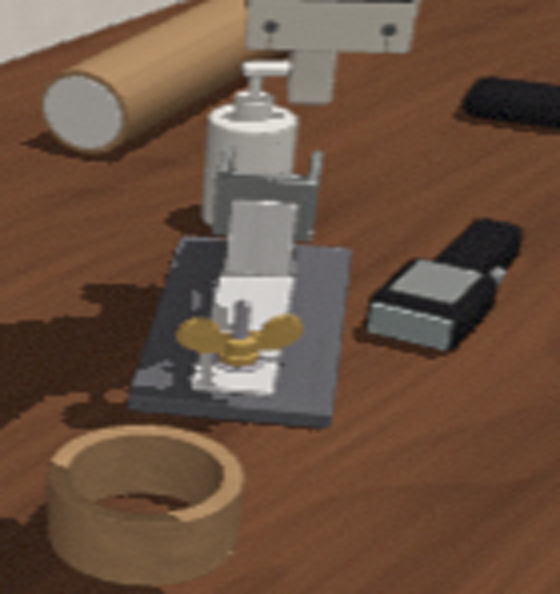

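The wrist view shows the nut seated with its wings from (368,178) to (377,240), and the hand is clear. The scanner, tape and bottle are where they started. Handing in.

```bash
python3 -c "
from plant import r
print(r.close_job())"
```

```text
the job is handed in; nothing more can be done
None
```

The wing nut is tightened to its stop and the job is handed in at about 19 s of the 67 s allowed; it reported no verdict.

- **Method:** I kept the gripper closed and pushed one wing's trailing face clockwise in two strokes. The first turned the nut about 188° and the second about 90° more, roughly 4.8 rad in all. Between them I backed off, lifted clear and turned the hand back 180°.
- **At the stop:** Turning took about 1–4 N. At the end the force rose to 13 N, then 19 N, while the fingertip turned only about 1° more. I can't read the joint angle, so I judged the nut tight from this.
- **Last checks:** The hand ended about 0.15 m above the nut, with the force reading near zero. In the final pictures the nut looks seated on its washer. The scanner, tape roll and pump bottle looked undisturbed, though I judged that by eye rather than measuring it. No check failed or disagreed.

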